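# Close the ink carton and press its snap cap home

### The arm

A 6-joint arm with a two-finger parallel gripper is mounted at the origin on the work surface. World frame = base frame: x ahead of the robot, y to its left, z up, the work surface at z = 0. Lengths are in m, angles in rad, forces in N, time in s.
With the tool pointing down it reaches from about 0.225 to 0.875 m from the base axis. Payload 3.4 kg.
Tool frame: the origin (TCP) lies on the centre line of the jaws, within the pads' length; the fingertips stand 22 mm ahead of it and the grasp point (between the pads) lies 3 mm ahead of it; z points along the fingers, y is the line along which they close (so a half turn about z gives the same grasp; the last joint's range is limited). The gripper opens to 85 mm and grips with 20 to 120 N. Pads are 22 mm wide; open, the fingers measure 114 mm over their backs; the gripper's body (76 mm by 85 mm) begins 54 mm behind the grasp point. The pads swing forward as they close: fully open they stand 13 mm farther back than shut.
Start: joints at [1.132, 0.276, 1.505, -0, 1.361, -0.121], TCP at [0.18, 0.546, 0.253] pointing down, gripper open.
Joint ranges: [-2.89, 2.89], [-0.75, 2.08], [0.22, 2.7], [-1.18, 4.32], [0.11, 2.71], [-2.7, 2.7]. Speed limits (rad/s): [2.57, 2.57, 3.14, 3.14, 3.14, 3.14].

### API

Orientations are given as a unit quaternion [w, x, y, z].
In Python, from rig import manip, ticket, telemetry, get_image gives the robot as it stands (manip), with the cameras as plain functions, the job (ticket) and the readings (telemetry).
- The arm moves only by the tool shift_gripper, called after "Request:" by a JSON object that holds its "op" and its "data", one argument or row to a line. Schema: {"type":"object","properties":{"rows":{"type":"array","items":{"type":"number"},"minItems":4,"maxItems":20},"jaw":{"type":"number"},"grip_n":{"type":"number"},"only":{"type":"string"},"quiet":{"type":"boolean"},"lines":{"type":"string"}},"required":["rows"],"additionalProperties":false}. rows is one flat list of numbers that holds 1 to 5 rows one after another, with no inner brackets; each row has 4 numbers: dx, dy, dz in m, then a turn about the tool's z in rad; each row shifts and turns the commanded pose from where the row before left it, along the tool's axes as they then stand; what a row does not reach is not made up. A row lasts 1/12 s, in which the tool goes at most 0.0417 m and 0.125 rad, less where a joint would pass 70% of its speed; a pose out of reach is approached as far as the arm can. jaw is the finger opening in m, set as the call begins (left out keeps the last). The fingers move at their own pace and stop on an object; grip_n is the grip in N (left out, the last holds). Time passes only in rows, so rows that do not move let the fingers close. The tool returns the time, the measured TCP pose, the force, the opening and the grip force at its end. only (a regular expression) keeps the lines of the reply that match it, lines (a string "A,B") keeps lines A to B, and quiet returns only ok. Input that does not fit is refused with a message, and nothing moves.
- telemetry.get_state(): the state, without advancing time (a new reading comes with each control period).
- get_image(name): name is "scene" or "top" or "wrist"; returns a dict with "img" (384x512x3 uint8, red, green, blue), "camera_matrix" (3x3 intrinsics, pixels), "T" (4x4, takes a point from camera to world coordinates); the wrist camera has in their place "hand_eye" (4x4, takes a point from camera to tool coordinates, whose origin is the TCP and whose axes are the flange's). Camera axes: x right, y down, z forward; pixel columns grow to the right and rows downward; lengths in m; the calibration is good to about 2 mm. The wrist camera is an equidistant fisheye: a pixel r from the principal point sees the ray r / f radians off the axis. A picture is of the moment at which its call begins: read the wrist's pose just before it. There is no depth.
- ticket.sign_off(): hands the job in; it is judged then, once.
The state is a dict: "clock": time; "qpos": joint angles; "qd": joint speeds; "effort": joint torques, N m; "position": TCP position; "ee_rot": TCP orientation; "contact_force": force on the tool from outside, world axes, zero at the start; "moment": the same for the moment, N m; "width": finger opening in m; "gripper_force": force on a finger pad.
Only numpy, scipy, OpenCV 4.12 (cv2) and the standard library are available. Lean on these libraries where they do the work, as an engineer would, in place of code of your own. Each camera call takes 0.05 s, during which the arm holds its last target. There are 200 camera calls.

### The job

Close the open carton of ink bottles: fold the inner flap (hinged on the carton's left side as seen from the robot) down flat first, then the outer flap over it, so that the stud stands up through both. Then take the loose knobbed snap cap, set it upright on the stud and press until it clicks over the catches, and keep pressing after the click until the cap is fully home. Finish with the gripper still on the cap, holding it pressed fully down; leave the bottle, jar and paper roll where they are.

Things in the scene. Friction and masses are not known exactly. Their poses are not given: they have to be found in the camera images.
- carton: Open cardboard carton fixed to the desk, 200 mm long (its x), 170 mm wide (its y), 100 mm high, 4 mm walls, full of ink bottles. Origin at the centre of its underside, z up; +y is its left side. A steel stud stands at its centre. A flap is hinged on each long rim (y = +85 and -85 mm); both stand open at the start, roughly upright.
- inner_flap (a joint): Angle (rad) of the inner flap: 0 = closed flat (a stop), 1.57 = upright, more = leaning outwards. Hinged on the carton's left rim (+y). 196 mm along the carton's x, reaches 110 mm from the hinge, 3 mm thick, 60 g; a 30 mm hole 85 mm from the hinge passes over the stud. The hinge is stiff: the flap stays at any angle, 0.5 to 1 N at its edge moves it.
- outer_flap (a joint): Angle (rad) of the outer flap: the same as the inner flap but hinged on the carton's right rim (-y), 3.5 mm higher, so that it closes on top of the inner flap. 0 = closed flat, 1.57 = upright.
- inner_flap_hinge (a point): Middle of the inner flap's hinge line, 100.5 mm above the desk; the hinge runs along the carton's x.
- outer_flap_hinge (a point): Middle of the outer flap's hinge line, 104 mm above the desk; the hinge runs along the carton's x.
- inner_flap_edge (a point): Middle of the inner flap's free edge, 110 mm from the hinge, on its outer face.
- outer_flap_edge (a point): Middle of the outer flap's free edge, 110 mm from the hinge, on its outer face.
- stud (a point): Point on the upright stud's axis at the level of the closed outer flap's top face, 107 mm above the desk. The cap's origin comes to 0.5 mm above this point when fully home. Above it the steel stud is 14 mm thick up to 15 mm, then tapers to 9 mm at 20 mm. Two sprung steel ball catches, 14 mm above this point, stand out 4.5 mm on either side (along the carton's x).
- stud_tip (a point): Round top of the sprung steel pin, 8 mm in diameter, that stands out of the stud: 27 mm above stud when free.
- stud_pin (a joint): How far the sprung pin on top of the stud is pushed in (m): 0 = free, 0.0045 = stop. It is pushed by the cap's inner roof once the cap has clicked: about 1 N at first, 10 N at the stop. Let go, the pin lifts the clicked cap back by some 4 mm against the catches.
- cap: Loose grey plastic snap cap, 20 to 45 g, standing on the desk, open end down. Origin at the centre of its underside, z up. Foot flange 39 mm wide, 4 mm high; body 33 mm wide up to a shoulder at 26 mm; then a plain round knob 22 mm wide, up to 52 mm, to grip it by. Inside: an 18 mm mouth 4 mm deep (the lip that snaps), then a 25 mm bore up to its roof at 22 mm.
- cap_knob (a point): Point on the cap's axis in the middle of the knob, 39 mm above the cap's underside. How the cap snaps: its lip meets the catches with the cap's origin about 18 mm above stud, 5 to 15 N drives it over them, the force then drops to almost nothing (slides on easily) and it has snapped below 5.5 mm; the pin meets the roof at 5 mm and the force rises again.
- ink_bottle: Bystander: loose amber bottle with black cap, 36 mm in diameter, 100 mm high. Origin at the centre of its underside.
- jar: Bystander: loose white jar with blue lid, 84 mm in diameter, 85 mm high. Origin at the centre of its underside.
- towel_roll: Bystander: loose upright roll of paper, 110 mm in diameter, 200 mm high. Origin at the centre of its underside.

How it is judged:
By the outcome, as a careful person would: the job done as asked, in the order asked, and still so for the second after the job is handed in, while the arm keeps its last pose, push and grip.
It also fails if it takes over 70 s, if anything falls off the work surface, if the arm or the gripper's body presses on something with over 40 N, if the wrist force passes 120 N, or if a joint passes its speed limit or range.

## Working session

There is one attempt and no reset: what is moved stays moved. The work goes in short steps, Python scripts to look and compute and a tool call to move; the robot and the scene stay as the last step left them, time stands still between calls to the robot, and variables do not carry over. Pictures are saved under pics/ and viewed, at most 10 in all, crops included, and the job is handed in when it is done.

```bash
ls; mkdir -p pics; python3 - <<'E'
from rig import manip, ticket, telemetry, get_image
import cv2,numpy as np
s=telemetry.get_state();print(s)
for n in("scene","top"):
    d=get_image(n);cv2.imwrite(f"pics/{n}0.png",d["img"][:,:,::-1]);print(n,d["camera_matrix"],d["T"])
E
```

```text
pics
rig.py
{'clock': 0.0, 'qpos': array([ 1.13196021e+00,  2.76611932e-01,  1.50614557e+00,  1.10773738e-05,
        1.36068884e+00, -1.20970111e-01]), 'qd': array([-1.79203872e-04,  3.83548397e-04,  3.10966580e-04, -1.58534582e-03,
        4.81096348e-04,  7.16504593e-05]), 'effort': array([-1.82086958e-03, -4.16770434e+01, -2.45804071e+01, -1.37886072e-04,
        1.10198488e-02, -6.42682707e-08]), 'position': array([0.17948677, 0.5457545 , 0.25242506]), 'ee_rot': array([-2.61256676e-04,  1.58265828e-01,  9.87396105e-01, -8.89274879e-04]), 'contact_force': array([ 0.32241016, -0.26075153,  0.34398742]), 'moment': array([ 0.00159409,  0.0080013 , -0.01406642]), 'gripper_force': 0.0, 'width': 0.0857546738496382}
scene [[396.57486373   0.         256.16067433]
 [  0.         396.57486373 187.07833715]
 [  0.           0.           1.        ]] [[ 0.75476149  0.49382612 -0.4318227   1.02415229]
 [ 0.65589934 -0.55659458  0.50990052 -0.50487324]
 [ 0.01145202 -0.6680855  -0.74399638  0.90745426]
 [ 0.          0.          0.          1.        ]]
top [[473.86302764   0.         258.09650454]
 [  0.         473.86302764 195.64116635]
 [  0.           0.           1.        ]] [[ 0.0129941  -0.98869719  0.14936202  0.378962  ]
 [-0.99987567 -0.01418232 -0.00689285  0.0462842 ]
 [ 0.00893324 -0.14925389 -0.98875855  1.40269982]
 [ 0.          0.          0.          1.        ]]
```

View pics/scene0.png

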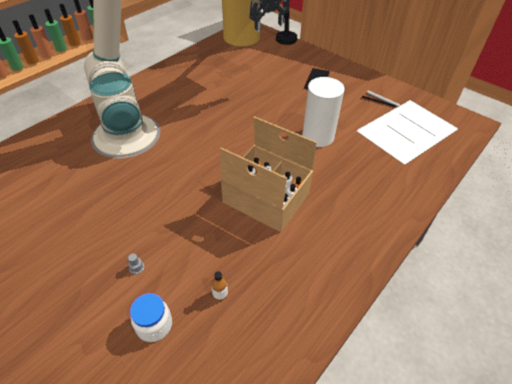

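View pics/top0.png

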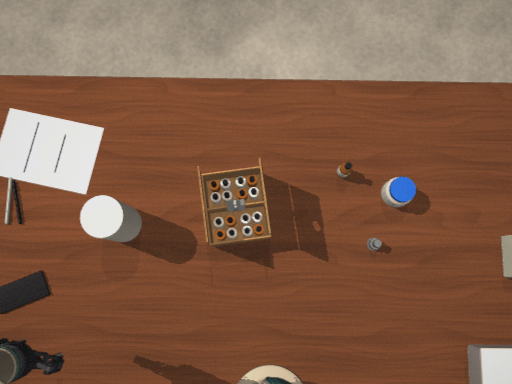

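Scene: the carton lies mid-desk, top view centre about (236,205). The cap is at (375,244), the jar at (400,192), the bottle at (345,170) and the roll at (110,220). Next I'll enlarge the carton and cap.

```bash
cat > h.py <<'E'
from rig import manip, ticket, telemetry, get_image
import numpy as np,cv2
from scipy.spatial.transform import Rotation as R
def ray(d,u,v):
    r=d["T"][:3,:3]@np.linalg.solve(d["camera_matrix"],[u,v,1.]);return d["T"][:3,3],r
def onz(d,u,v,z):
    o,r=ray(d,u,v);return o+r*(z-o[2])/r[2]
def tool():
    s=telemetry.get_state();q=s["ee_rot"];T=np.eye(4);T[:3,:3]=R.from_quat([q[1],q[2],q[3],q[0]]).as_matrix();T[:3,3]=s["position"];return T
def wimg():
    T=tool();d=get_image("wrist");d["T"]=T@d["hand_eye"];return d
def wray(d,u,v):
    K=d["camera_matrix"];a=np.array([u-K[0,2],v-K[1,2]])/K[0,0];t=np.linalg.norm(a)
    c=np.r_[a/max(t,1e-9)*np.sin(t),np.cos(t)];return d["T"][:3,3],d["T"][:3,:3]@c
def wz(d,u,v,z):
    o,r=wray(d,u,v);return o+r*(z-o[2])/r[2]
def wproj(d,p):
    c=np.linalg.inv(d["T"])@np.r_[p,1];K=d["camera_matrix"];n=np.hypot(c[0],c[1]);t=np.arctan2(n,c[2])
    return K[:2,2]+K[0,0]*t*c[:2]/n
def line2(o,r,p,q):
    A=np.array([r,-q]).T;x=np.linalg.lstsq(A,p-o,rcond=None)[0];a=o+r*x[0];b=p+q*x[1];return (a+b)/2,np.linalg.norm(a-b)
E
python3 - <<'E'
from h import *
t=get_image("top");s=get_image("scene")
c=cv2.resize(t["img"][150:260,185:285],None,fx=5.4,fy=5.4,interpolation=cv2.INTER_CUBIC)
e=cv2.resize(s["img"][115:230,210:325],None,fx=5,fy=5,interpolation=cv2.INTER_CUBIC)[:, :575]
cv2.imwrite("pics/c1.png",cv2.resize(c,None,fx=1,fy=1)[:,:,::-1])
h=600
cv2.imwrite("pics/both.png",np.hstack([cv2.resize(t["img"][150:260,190:280],(400,489),interpolation=cv2.INTER_CUBIC),cv2.resize(s["img"][115:230,218:318],(400,460),interpolation=cv2.INTER_CUBIC) if 0 else cv2.copyMakeBorder(cv2.resize(s["img"][115:230,218:318],(400,460),interpolation=cv2.INTER_CUBIC),0,29,0,0,cv2.BORDER_CONSTANT)])[:,:,::-1])
print("cap",onz(t,375,243.5,.04),"jar",onz(t,402,190,.085),"bot",onz(t,347,167,.1),"roll",onz(t,101,217,.2),"stud",onz(t,236,204,.12))
E
```

```text
cap [ 0.45067591 -0.30063599  0.04      ] jar [ 0.59996206 -0.36922391  0.085     ] bot [ 0.66074121 -0.21161107  0.1       ] roll [0.50000896 0.43650424 0.2       ] stud [0.5487919  0.09734574 0.12      ]
```

View pics/both.png

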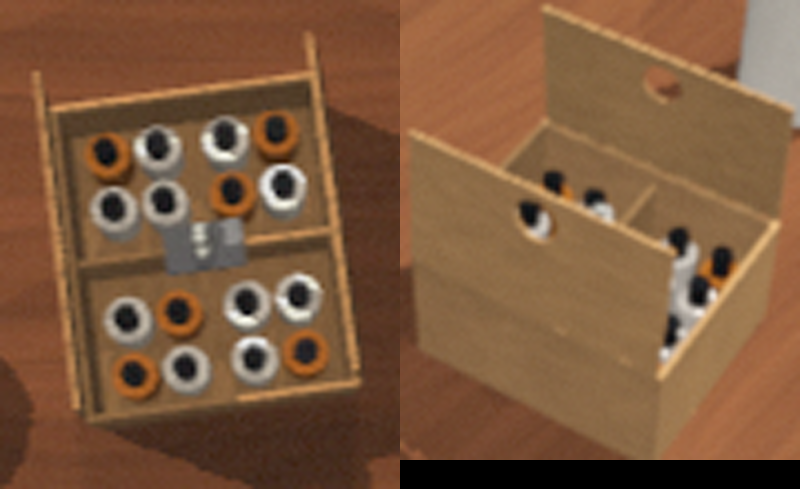

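Carton corners in this crop are about (55,107), (313,75), (360,382) and (90,422). The left (inner) flap's free edge runs from (37,75) to (78,408), and the stud plate is at (202,243).

```bash
python3 - <<'E'
from h import *
t=get_image("top");s=get_image("scene")
P=lambda u,v:(190+u/4.444,150+v/4.444)
C=np.array([onz(t,*P(u,v),.1) for u,v in((55,107),(313,75),(360,382),(90,422))]);print(C.round(4),C.mean(0))
a=np.degrees([np.arctan2(*(C[0]-C[3])[[1,0]]),np.arctan2(*(C[1]-C[2])[[1,0]])]);print(a,np.linalg.norm(np.diff(np.vstack([C,C[:1]]),axis=0),axis=1))
print("stud",onz(t,*P(201,238),.13))
S=lambda u,v:(218+u/4,115+v/4)
# flap edge corners: two views
for nm,p,q in(("inner far",P(37,75),S(790,105)),("outer far",P(310,35),S(672,255))):
    print(nm,*line2(*ray(t,*p),*ray(s,*q)))
# scene: inner flap edge corners, holes
for nm,q in(("in near",(545,8)),("in far",(790,105)),("out near",(412,133)),("out far",(672,255)),("inhole",(662,84)),("outhole",(535,220))): 
    print(nm,[onz(s,*S(q[0]-400,q[1]),z).round(3) for z in(.19,.21)])
for nm,q in(("inner far",(790,105)),("outer far",(672,255))):print(nm,*line2(*ray(t,*P(*((37,75) if nm[0]=='i' else (310,35)))),*ray(s,*S(q[0]-400,q[1]))))
E
```

```text
[[6.345e-01 1.938e-01 1.000e-01]
 [6.575e-01 3.170e-02 1.000e-01]
 [4.643e-01 3.000e-04 1.000e-01]
 [4.375e-01 1.663e-01 1.000e-01]] [0.548437   0.09802321 0.1       ]
[7.95760916 9.23676418] [0.16372265 0.19569663 0.16812955 0.19893786]
stud [0.54865274 0.0990576  0.13      ]
inner far [0.73877209 0.23803063 0.25354449] 0.24704697458098765
outer far [0.75377315 0.08474797 0.2539015 ] 0.229785145627508
in near [array([0.425, 0.189, 0.19 ]), array([0.442, 0.169, 0.21 ])]
in far [array([0.619, 0.22 , 0.19 ]), array([0.63, 0.2 , 0.21])]
out near [array([0.447, 0.03 , 0.19 ]), array([0.463, 0.015, 0.21 ])]
out far [array([0.645, 0.057, 0.19 ]), array([0.655, 0.041, 0.21 ])]
inhole [array([0.54 , 0.179, 0.19 ]), array([0.554, 0.16 , 0.21 ])]
outhole [array([0.561, 0.023, 0.19 ]), array([0.574, 0.009, 0.21 ])]
inner far [0.631894   0.19291197 0.21556802] 0.0038323164450554306
outer far [0.65740732 0.03598134 0.2153165 ] 0.0028140840415953965
```

Request:
{"op": "shift_gripper", "data": {
  "rows": [0, 0, 0, 0.125, 0, 0, 0, 0.125, 0, 0, 0, 0.125, 0, 0, 0, 0.125, 0, 0, 0, 0.125],
  "jaw": 0,
  "grip_n": 40
}}

```text
clock: 0.72
position: [0.1797, 0.5462, 0.2532]
ee_rot: [0.0, 0.457, 0.89, -0.0]
contact_force: [-1.2, 0.2, -0.3]
width: 0.0255
gripper_force: 0.0
```

Request:
{"op": "shift_gripper", "data": {
  "rows": [0, 0, 0, 0.125, 0, 0, 0, 0.125, 0, 0, 0, 0.12, 0, 0, 0, 0.11, 0, 0, 0, 0]
}}

```text
clock: 1.13
position: [0.1796, 0.5461, 0.2532]
ee_rot: [0.0, 0.654, 0.757, -0.0]
contact_force: [-0.4, -0.2, 0.4]
width: -0.0002
gripper_force: 0.0
```

```bash
cat >> h.py <<'E'
CO=np.array([.5485,.098]);YAW=np.radians(8.5)
def rel(goal_c,ztcp):
    "goal TCP in carton frame xy + z -> shift along tool axes"
    T=tool();c,s=np.cos(YAW),np.sin(YAW);g=np.r_[CO+np.array([[c,-s],[s,c]])@goal_c,ztcp]
    cur=np.array([[c,s],[-s,c]])@(T[:2,3]-CO)
    print("now carton",cur.round(4),"z",T[2,3].round(4),"shift",(T[:3,:3].T@(g-T[:3,3])).round(4),"az err",(YAW-np.arctan2(T[1,1],T[0,1])).round(4))
E
python3 -c "
from h import *
rel([0,.135],.25)"
```

```text
now carton [-0.2986  0.4977] z 0.2532 shift [-0.3621  0.2993  0.0033] az err 0.0021
```

Request:
{"op": "shift_gripper", "data": {
  "rows": [-0.03, 0.025, 0, 0, -0.03, 0.025, 0, 0, -0.03, 0.025, 0, 0, -0.03, 0.025, 0, 0, -0.03, 0.025, 0, 0]
}}

```text
clock: 1.55
position: [0.3264, 0.415, 0.2534]
ee_rot: [0.0, 0.651, 0.759, 0.0]
contact_force: [-0.1, -0.0, -0.0]
width: -0.0001
gripper_force: 0.0
```

Request:
{"op": "shift_gripper", "data": {
  "rows": [-0.03, 0.025, 0, 0, -0.03, 0.025, 0, 0, -0.03, 0.025, 0, 0, -0.03, 0.025, 0, 0, -0.03, 0.025, 0, 0]
}}

```text
clock: 1.97
position: [0.4724, 0.2848, 0.2535]
ee_rot: [0.0, 0.652, 0.758, 0.0]
contact_force: [0.2, 0.1, 0.5]
width: 0.0001
gripper_force: 0.0
```

Request:
{"op": "shift_gripper", "data": {
  "rows": [-0.03, 0.025, 0, 0, -0.03, 0.025, 0, 0, 0, 0, 0, 0, 0, 0, 0, 0]
}}

```text
clock: 2.3
position: [0.531, 0.2328, 0.2528]
ee_rot: [-0.0, 0.653, 0.757, -0.0]
contact_force: [-0.3, 0.7, -0.5]
width: -0.0001
gripper_force: 0.0
```

```bash
python3 - <<'E'
from h import *
rel([0,.125],.187)
cv2.imwrite("pics/w1.png",wimg()["img"][:,:,::-1])
E
```

```text
now carton [0.0026 0.1359] z 0.2528 shift [-0.0109 -0.0025  0.0658] az err 0.0017
```

View pics/w1.png

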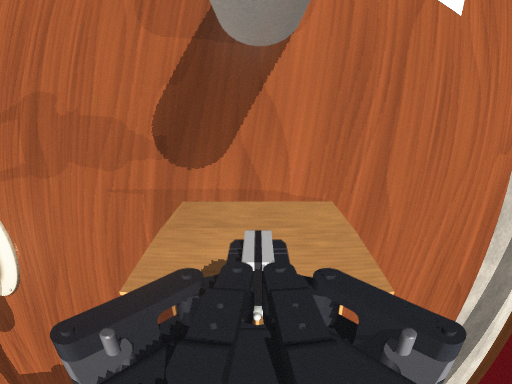

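Wrist view: the flap and left wall appear as a wood trapezoid. Its base is at row 202, and the flap's free edge is at row 292, columns 122–393. The fingertips are at (258,235), outside the flap.

```bash
python3 - <<'E'
from h import *
d=wimg();c,s=np.cos(YAW),np.sin(YAW);M=np.array([[c,s],[-s,c]])
for u,v,z in((122,292,.212),(393,292,.212),(183,202,.0),(334,202,.0)): print(M@(wz(d,u,v,z)[:2]-CO))
E
```

```text
[-0.09592602  0.08824925]
[0.09645729 0.08825507]
[-0.10026042  0.08967535]
[0.10327419 0.0896028 ]
```

Request:
{"op": "shift_gripper", "data": {
  "rows": [0, 0, 0.032, 0, 0, 0, 0.032, 0, -0.02, 0, 0, 0, -0.018, 0, 0, 0, -0.016, 0, 0.003, 0]
}}

```text
clock: 2.82
position: [0.5356, 0.1825, 0.186]
ee_rot: [-0.001, 0.651, 0.759, -0.0]
contact_force: [-0.5, 1.7, -0.5]
width: 0.0
gripper_force: 0.8
```

Request:
{"op": "shift_gripper", "data": {
  "rows": [-0.016, 0, 0.005, 0, -0.009, 0, 0.007, 0, -0.008, 0, 0.008, 0, -0.006, 0, 0.01, 0, -0.004, 0, 0.01, 0]
}}

```text
clock: 3.23
position: [0.5438, 0.1385, 0.1457]
ee_rot: [0.0, 0.653, 0.758, 0.0]
contact_force: [-0.5, 0.0, 1.1]
width: -0.0
gripper_force: 0.7
```

```bash
python3 -c "
from h import *
rel([0,.0335],.125)"
```

```text
now carton [0.0013 0.0407] z 0.1457 shift [-0.0072 -0.0014  0.0207] az err -0.0007
```

Request:
{"op": "shift_gripper", "data": {
  "rows": [-0.004, 0, 0.012, 0, -0.002, 0, 0.006, 0, 0, 0, 0.003, 0, 0, 0, 0.002, 0, 0, 0, 0, 0]
}}

```text
clock: 3.65
position: [0.5437, 0.1323, 0.1254]
ee_rot: [-0.0, 0.653, 0.758, -0.001]
contact_force: [-5.9, -2.3, 17.2]
width: -0.0004
gripper_force: 8.6
```

```bash
python3 -c "
from h import *
rel([0,.0335],.125)"
```

```text
now carton [0.0003 0.0346] z 0.1254 shift [-0.0011 -0.0003  0.0004] az err -0.0006
```

Request:
{"op": "shift_gripper", "data": {
  "rows": [0, 0, -0.04, 0, 0, 0, -0.04, 0, 0, 0, -0.04, 0, 0, 0, -0.02, 0, -0.01, 0, 0, 0]
}}

```text
clock: 4.07
position: [0.5488, 0.1245, 0.2689]
ee_rot: [0.003, 0.652, 0.758, 0.005]
contact_force: [1.0, -0.3, -0.1]
width: -0.0002
gripper_force: 0.0
```

Request:
{"op": "shift_gripper", "data": {
  "rows": [-0.04, 0, 0, 0, -0.04, 0, 0, 0, -0.04, 0, 0, 0, -0.036, 0, 0, 0, 0, 0, 0, 0]
}}

```text
clock: 4.48
position: [0.5699, -0.0381, 0.2616]
ee_rot: [0.001, 0.655, 0.756, -0.002]
contact_force: [0.0, 0.6, 0.5]
width: 0.0002
gripper_force: 0.0
```

```bash
python3 - <<'E'
from h import *
rel([0,-.135],.189)
cv2.imwrite("pics/w2.png",wimg()["img"][:,:,::-1])
E
```

```text
now carton [ 0.001  -0.1377] z 0.2616 shift [ 0.003  -0.0009  0.0726] az err 0.0055
```

View pics/w2.png

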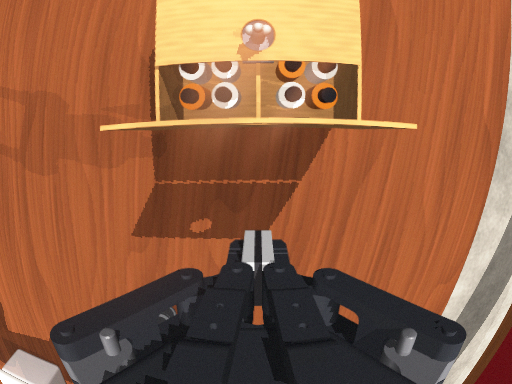

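The inner flap lies closed with the stud showing through its hole at (258,36). The outer flap stands with its edge at row 125, ahead of the fingers, so I'll repeat the motion mirrored.

Request:
{"op": "shift_gripper", "data": {
  "rows": [0, 0, 0.036, 0, 0, 0, 0.036, 0, 0.022, 0, 0, 0, 0.022, 0, 0, 0, 0.016, 0, 0.003, 0]
}}

```text
clock: 4.95
position: [0.5589, 0.0295, 0.1865]
ee_rot: [-0.001, 0.653, 0.758, -0.001]
contact_force: [1.2, -1.2, -1.4]
width: -0.0
gripper_force: 0.8
```

Request:
{"op": "shift_gripper", "data": {
  "rows": [0.013, 0, 0.005, 0, 0.008, 0, 0.007, 0, 0.008, 0, 0.008, 0, 0.006, 0, 0.01, 0, 0.004, 0, 0.01, 0]
}}

```text
clock: 5.37
position: [0.5545, 0.0672, 0.1474]
ee_rot: [-0.0, 0.653, 0.758, 0.0]
contact_force: [-0.6, 0.6, 1.3]
width: -0.0002
gripper_force: 0.7
```

```bash
python3 -c "
from h import *
rel([0,-.0335],.1285)"
```

```text
now carton [ 0.0014 -0.0313] z 0.1474 shift [-0.0022 -0.0014  0.0189] az err 0.0
```

Request:
{"op": "shift_gripper", "data": {
  "rows": [0, 0, 0.011, 0, -0.002, 0, 0.005, 0, 0, 0, 0.003, 0, 0, 0, 0.002, 0, 0, 0, 0, 0]
}}

```text
clock: 5.78
position: [0.5539, 0.0641, 0.129]
ee_rot: [-0.001, 0.653, 0.757, -0.0]
contact_force: [-6.5, 1.0, 14.0]
width: -0.0003
gripper_force: 7.1
```

Request:
{"op": "shift_gripper", "data": {
  "rows": [0, 0, -0.04, 0, 0, 0, -0.04, 0, 0, 0, -0.03, 0, -0.04, 0, 0, 0, -0.04, 0, 0, 0]
}}

```text
clock: 6.2
position: [0.5681, -0.0147, 0.2401]
ee_rot: [0.003, 0.651, 0.759, 0.002]
contact_force: [1.1, 0.5, -0.9]
width: 0.0
gripper_force: 0.0
```

Request:
{"op": "shift_gripper", "data": {
  "rows": [-0.04, 0, 0, 0, 0, 0, 0, 0, 0, 0, 0, 0]
}}

```text
clock: 6.45
position: [0.5727, -0.057, 0.2367]
ee_rot: [-0.0, 0.655, 0.756, -0.0]
contact_force: [0.3, 0.7, -0.3]
width: 0.0
gripper_force: 0.0
```

```bash
python3 - <<'E'
from h import *
rel([0,-.15],.25)
d=wimg();cv2.imwrite("pics/w3.png",d["img"][:,:,::-1])
# where cap expected
print(wproj(d,[.5485,.098,.134]),telemetry.get_state()["clock"])
E
```

```text
now carton [ 0.0011 -0.1569] z 0.2367 shift [ 0.0069 -0.0011 -0.0133] az err 0.005
[256.46066721   1.34516882] 6.5
```

View pics/w3.png

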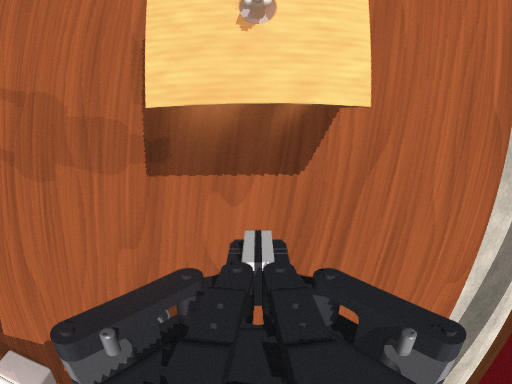

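Both flaps are closed and the stud sticks through at (257,8). I'll put the wrist camera above the stud to measure it.

Request:
{"op": "shift_gripper", "data": {
  "rows": [0.03, 0, -0.02, 0, 0.03, 0, -0.02, 0, 0.02, 0, -0.02, 0, 0, 0, 0, 0, 0, 0, 0, 0]
}}

```text
clock: 6.92
position: [0.5608, 0.0265, 0.2983]
ee_rot: [0.001, 0.652, 0.759, 0.001]
contact_force: [0.2, -0.4, -0.4]
width: -0.0004
gripper_force: 0.0
```

```bash
python3 - <<'E'
from h import *
rel([0,-.0734],.3)
d=wimg();print(d["hand_eye"].round(3),d["camera_matrix"][0])
p=wproj(d,[.5485,.098,.134]);print(p)
u,v=map(int,p);c=d["img"][max(v-50,0):v+50,u-60:u+60];print(c.shape,max(v-50,0),u-60)
cv2.imwrite("pics/w4.png",cv2.resize(c,None,fx=5,fy=5,interpolation=cv2.INTER_CUBIC)[:,:,::-1])
E
```

```text
now carton [ 0.0016 -0.0725] z 0.2983 shift [-0.0009 -0.0016 -0.0017] az err -0.0031
[[-0.    -0.962 -0.272  0.069]
 [ 1.    -0.     0.001 -0.001]
 [-0.001 -0.272  0.962 -0.121]
 [ 0.     0.     0.     1.   ]] [297.31863964   0.         257.66011333]
[256.73305248 108.68229692]
(100, 120, 3) 58 196
```

View pics/w4.png

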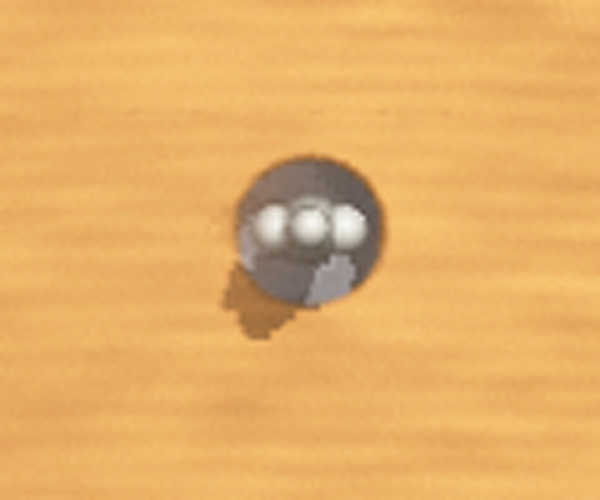

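The pin top is at crop (311,228), i.e. image (257.8,103.2). The catch balls lie left and right of it, at (273,227) and (347,228).

```bash
python3 - <<'E'
from h import *
d=wimg()
print("pin",wz(d,257.8,103.2,.1335),"balls",wz(d,196+310/5-.4,58+227.5/5-.4,.121))
print("hole",wz(d,196+311/5-.4,58+231/5-.4,.107))
t=get_image("top")
# cap in top: grey mask
i=t["img"].astype(int)[225:262,355:395];sat=i.max(2)-i.min(2);m=(sat<30)&(i.max(2)>90)
ys,xs=np.nonzero(m);print(len(xs),xs.mean()+355,ys.mean()+225,onz(t,xs.mean()+355,ys.mean()+225,.03))
T=tool();print((T[:3,:3].T@(np.array([.451,-.30,.2])-T[:3,3])).round(3))
E
```

```text
pin [0.54797666 0.10235621 0.1335    ] balls [0.54772473 0.10279841 0.121     ]
hole [0.54798154 0.1025242  0.107     ]
40 376.875 242.475 [ 0.45423047 -0.30868877  0.03      ]
[-0.305 -0.156  0.096]
```

Request:
{"op": "shift_gripper", "data": {
  "rows": [-0.038, -0.015, 0.004, 0, -0.038, -0.015, 0.004, 0, -0.038, -0.015, 0.004, 0, -0.038, -0.015, 0.004, 0, -0.038, -0.015, 0.004, 0],
  "jaw": 0.05
}}

```text
clock: 7.48
position: [0.5132, -0.1764, 0.2757]
ee_rot: [-0.001, 0.653, 0.757, -0.0]
contact_force: [1.3, -0.0, 0.5]
width: 0.0501
gripper_force: 0.0
```

Request:
{"op": "shift_gripper", "data": {
  "rows": [-0.038, -0.015, 0.006, 0, -0.038, -0.015, 0.006, 0, -0.038, -0.015, 0.006, 0, -0.038, -0.015, 0.006, 0, -0.038, -0.015, 0.006, 0]
}}

```text
clock: 7.9
position: [0.4665, -0.3756, 0.2455]
ee_rot: [-0.001, 0.654, 0.757, 0.0]
contact_force: [0.6, 0.3, 0.5]
width: 0.0502
gripper_force: 0.0
```

Request:
{"op": "shift_gripper", "data": {
  "rows": [0, 0, 0, 0, 0, 0, 0, 0]
}}

```text
clock: 8.07
position: [0.4665, -0.3757, 0.2448]
ee_rot: [-0.002, 0.655, 0.756, 0.0]
contact_force: [-0.7, 0.5, -0.8]
width: 0.0503
gripper_force: 0.0
```

```bash
python3 - <<'E'
from h import *
d=wimg();p=wproj(d,[.453,-.304,.05]);print(p)
u,v=map(int,p);y0=max(v-60,0);c=d["img"][y0:v+60,u-80:u+80];print(y0,u-80)
cv2.imwrite("pics/w5.png",cv2.resize(c,None,fx=5,fy=5,interpolation=cv2.INTER_CUBIC)[:,:,::-1])
E
```

```text
[255.94628621 109.3787067 ]
49 175
```

View pics/w5.png

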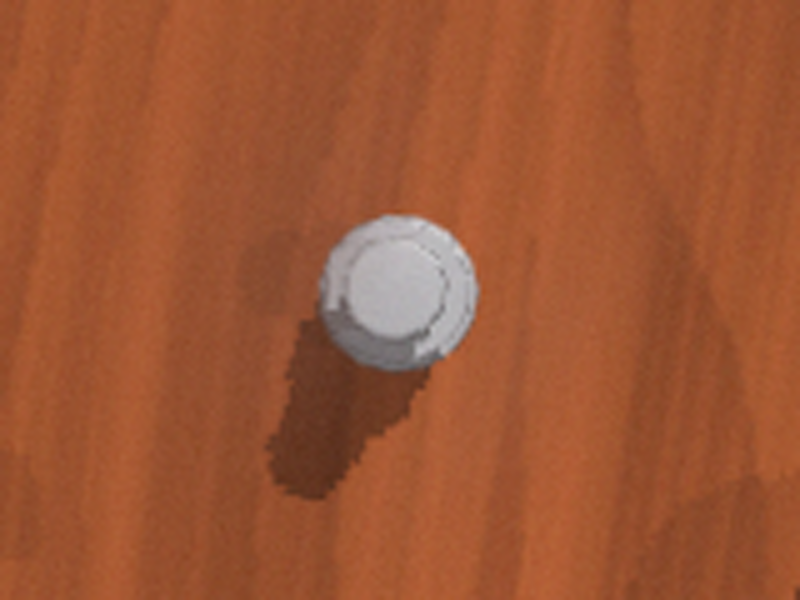

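The knob top is centred at crop (395,289), i.e. image (253.6,106.4). The flange is centred at (399,293).

```bash
python3 - <<'E'
from h import *
d=wimg();k=wz(d,253.6,106.4,.052);f=wz(d,175+399/5-.4,49+293/5-.4,.004);print(k,f)
T=tool();print((T[:3,:3].T@(np.r_[(k[:2]*2+f[:2])/3,.05]-T[:3,3])).round(4),(YAW-np.arctan2(T[1,1],T[0,1])))
E
```

```text
[ 0.450807   -0.29959826  0.052     ] [ 0.45105605 -0.29943431  0.004     ]
[ 0.0746 -0.0057  0.1963] 0.0017424656272684858
```

Request:
{"op": "shift_gripper", "data": {
  "rows": [0.038, -0.003, 0, 0, 0.0366, -0.0027, 0, 0, 0, 0, 0.03, 0, 0, 0, 0.04, 0, 0, 0, 0.04, 0]
}}

```text
clock: 8.58
position: [0.4529, -0.2986, 0.1381]
ee_rot: [0.003, 0.652, 0.758, 0.0]
contact_force: [0.3, -0.7, -0.5]
width: 0.0502
gripper_force: 0.0
```

Request:
{"op": "shift_gripper", "data": {
  "rows": [0, 0, 0.04, 0, 0, 0, 0.025, 0, 0, 0, 0.01, 0, 0, 0, 0, 0, 0, 0, 0, 0]
}}

```text
clock: 9.0
position: [0.4526, -0.3, 0.063]
ee_rot: [0.0, 0.652, 0.758, 0.0]
contact_force: [-0.1, -0.1, 0.0]
width: 0.0502
gripper_force: 0.0
```

```bash
python3 - <<'E'
from h import *
T=tool();print((T[:3,:3].T@(np.array([.4509,-.2995,.05])-T[:3,3])).round(4))
E
```

```text
[ 0.0007 -0.0016  0.013 ]
```

Request:
{"op": "shift_gripper", "data": {
  "rows": [0.0007, -0.0016, 0.007, 0, 0, 0, 0.0055, 0, 0, 0, 0, 0]
}}

```text
clock: 9.25
position: [0.4501, -0.2998, 0.0501]
ee_rot: [0.0, 0.653, 0.757, 0.0]
contact_force: [-0.7, -0.7, -0.1]
width: 0.0498
gripper_force: 0.0
```

Request:
{"op": "shift_gripper", "data": {
  "rows": [0, 0, 0, 0, 0, 0, 0, 0, 0, 0, 0, 0, 0, 0, 0, 0, 0, 0, 0, 0],
  "jaw": 0.0,
  "grip_n": 60
}}

```text
clock: 9.67
position: [0.4505, -0.3002, 0.0505]
ee_rot: [0.001, 0.653, 0.757, 0.0]
contact_force: [-0.9, 1.2, 3.9]
width: 0.0202
gripper_force: 58.7
```

Request:
{"op": "shift_gripper", "data": {
  "rows": [0, 0, 0, 0, 0, 0, 0, 0, 0, 0, -0.01, 0, 0, 0, -0.03, 0, 0, 0, 0, 0]
}}

```text
clock: 10.08
position: [0.4522, -0.3016, 0.0938]
ee_rot: [0.004, 0.653, 0.757, 0.0]
contact_force: [1.4, -0.8, -0.6]
width: 0.0198
gripper_force: 58.7
```

Request:
{"op": "shift_gripper", "data": {
  "rows": [0, 0, -0.04, 0, 0, 0, -0.04, 0, 0, 0, -0.04, 0, 0, 0, -0.04, 0, 0, 0, 0, 0],
  "grip_n": 80
}}

```text
clock: 10.5
position: [0.4533, -0.3026, 0.2585]
ee_rot: [0.008, 0.653, 0.757, -0.0]
contact_force: [-0.9, -0.5, -0.1]
width: 0.0195
gripper_force: 78.3
```

```bash
python3 - <<'E'
from h import *
T=tool();print((T[:3,:3].T@(np.array([.5479,.1025,.22])-T[:3,3])).round(4),YAW-np.arctan2(T[1,1],T[0,1]))
E
```

```text
[0.3871 0.1529 0.0353] 0.00017292704901328282
```

Request:
{"op": "shift_gripper", "data": {
  "rows": [0.038, 0.015, 0, 0, 0.038, 0.015, 0, 0, 0.038, 0.015, 0, 0, 0.038, 0.015, 0, 0, 0.038, 0.015, 0, 0]
}}

```text
clock: 10.92
position: [0.496, -0.0991, 0.2497]
ee_rot: [0.0, 0.653, 0.757, 0.0]
contact_force: [1.1, -0.4, -0.2]
width: 0.0194
gripper_force: 78.4
```

Request:
{"op": "shift_gripper", "data": {
  "rows": [0.038, 0.015, 0, 0, 0.038, 0.015, 0, 0, 0.038, 0.015, 0, 0, 0.038, 0.015, 0, 0, 0.038, 0.015, 0, 0]
}}

```text
clock: 11.33
position: [0.5422, 0.1001, 0.2497]
ee_rot: [0.0, 0.653, 0.757, -0.0]
contact_force: [0.9, 0.0, -0.6]
width: 0.0195
gripper_force: 78.4
```

Request:
{"op": "shift_gripper", "data": {
  "rows": [0, 0, 0.03, 0, 0, 0, 0, 0, 0, 0, 0, 0]
}}

```text
clock: 11.58
position: [0.5409, 0.0983, 0.2183]
ee_rot: [-0.001, 0.652, 0.758, -0.002]
contact_force: [0.6, 0.2, -0.1]
width: 0.0198
gripper_force: 78.5
```

```bash
python3 - <<'E'
from h import *
T=tool();print((T[:3,:3].T@(np.array([.5479,.1025,.20])-T[:3,3])).round(4),YAW-np.arctan2(T[1,1],T[0,1]),T[:3,2])
s=get_image("scene");t=get_image("top")
a=cv2.resize(s["img"][95:195,230:330],(560,560),interpolation=cv2.INTER_CUBIC)
cv2.imwrite("pics/s6.png",a[:,:,::-1])
E
```

```text
[0.0031 0.0077 0.0183] -0.0009170206934941971 [-4.66277551e-03 -8.39230823e-04 -9.99988777e-01]
```

View pics/s6.png

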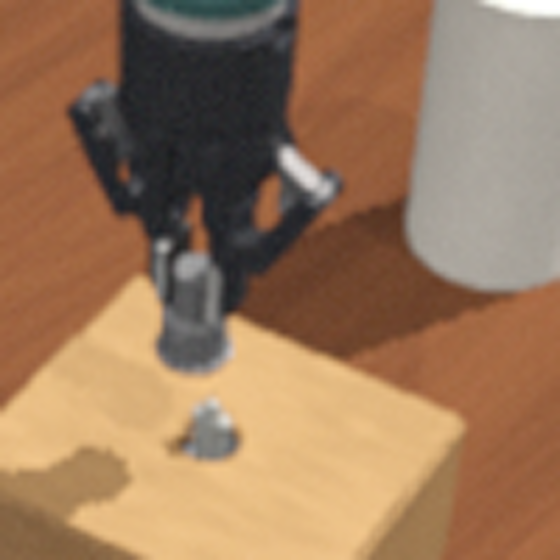

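The cap is held upright with its knob between the fingers. Its flange centre is near (195,352), and the stud's pin top is at (210,403). I'll check the cap's offset from the TCP.

```bash
cat >>h.py <<'E'
def proj(d,p):
    c=np.linalg.inv(d["T"])@np.r_[p,1];q=d["camera_matrix"]@c[:3];return q[:2]/q[2]
E
python3 - <<'E'
from h import *
s=get_image("scene");T=tool();I=lambda p:((proj(s,p)-[230,95])*5.6).round(0)
b=T[:3,3]-[0,0,.05]
print("pred flange",I(b+[0,0,.002]),"knobtop",I(b+[0,0,.052]),"pin pred",I([.5479,.1025,.134]))
for e in(T[:3,0],T[:3,1]):print("per 5mm",I(b+e*.005)-I(b))
i=s["img"].astype(int);print(onz(s,230+192/5.6,95+258/5.6,b[2]+.052)-b,onz(s,230+195/5.6,95+353/5.6,b[2]+.002)-b, onz(s,230+210/5.6,95+403/5.6,.134))
E
```

```text
pred flange [195. 344.] knobtop [198. 266.] pin pred [208. 401.]
per 5mm [ 5. -6.]
per 5mm [9. 4.]
[-0.00545369  0.00222404  0.052     ] [ 0.00388363 -0.0045418   0.002     ] [0.54981705 0.1019663  0.134     ]
```

```bash
python3 - <<'E'
from h import *
d=wimg();T=tool()
P=lambda x,y,z:wproj(d,(T@[x,y,z,1])[:3]).round(1)
print("far",P(.0195,0,.05),"r",P(0,.0195,.05),"l",P(0,-.0195,.05),"tip",P(.011,0,.022), "studpin",wproj(d,[.5479,.1025,.134]).round(1))
i=d["img"].astype(int);sat=i.max(2)-i.min(2)
for r in range(190,250,2):
    print(r,''.join('#' if sat[r,c]<35 and i[r,c].max()>150 else '+' if sat[r,c]<35 and i[r,c].max()>70 else 'o' if sat[r,c]<35 else '.' for c in range(205,312,2)))
E
```

```text
far [259.5 196.3] r [290.7 226.4] l [228.1 226.4] tip [259.8 227.1] studpin [266.6 201.5]
190 ......................++++++++++++++++oo..............
192 ......................++++##+++#######+...............
194 ......................+++###+++++#####+...............
196 .......................++###++###+####+...............
198 .......................++###++####+###+...............
200 .......................+++++++++##+##+................
202 .....................++++++++++++++++.................
204 ..................++++++++++++++++++..................
206 .................+++++++++oo+++++++++.................
208 ................+++++oooooooo+++++++++................
210 ...............+++++ooooooo++oo++++++++...............
212 ..............++++oooooooo++++ooo+++++++..............
214 .............++++ooooooooo++++++++++++++..............
216 .............+++oooooo+++++++++++++++++++.............
218 .............++ooooo++oo++++++++++++++++++............
220 ............+++ooooo++++++++++++++++++o+++............
222 ............+++oo+o+++++++++++++++++++++++............
224 ............++ooo++++++++++++++++++++++o++............
226 ............+ooo+++++++++++++++++++++++o++............
228 ............+oo++++++++++++++++++++++++oo++...........
230 ...........+++++o+++++++ooooo+++++++oo+++++...........
232 ...........++++oo++++ooooooooo+o++++oo+++++...........
234 ..........+++++oo+++ooooooooo++o++++oo+++++...........
236 ..........+++++oo++ooooooooooo++o+ooooo+++++..........
238 ..........+++++oo+ooooooooo++o+++oooooo+++++..........
240 .....oooo++++++ooooooooooo+o+++++oooooo+++++oooo......
242 ....ooooo++++++ooooooooooooo++++++ooooo++++++ooooo....
244 ...oooooo+++++ooooooooooooo+o+oo+oooooo++++++oooooo...
246 ..ooooooo+++++ooooooooooo+oo++oo+ooooooo+++++oooooo...
248 ..oooooo++++++ooooooooooo++o+o+++ooooooo++++++ooooo...
```

Request:
{"op": "shift_gripper", "data": {
  "rows": [0.0054, 0.0077, 0, 0, 0, 0, 0.015, 0, 0, 0, 0.009, 0, 0, 0, 0, 0, 0, 0, 0, 0]
}}

```text
clock: 12.2
position: [0.549, 0.1043, 0.1954]
ee_rot: [-0.001, 0.653, 0.757, -0.0]
contact_force: [-0.6, 0.5, 0.5]
width: 0.0196
gripper_force: 78.5
```

```bash
python3 - <<'E'
from h import *
d=wimg();T=tool();print((T[:3,:3].T@(np.array([.5479,.1025,.20])-T[:3,3])).round(4),T[:3,2].round(4))
P=lambda x,y,z:wproj(d,(T@[x,y,z,1])[:3]).round(1)
print("far",P(.0195,0,.05),P(.0195,0,.046),"l",P(0,-.0195,.05),"studaxis",wproj(d,[.5479,.1025,.107]).round(1),"holefar",wproj(d,np.r_[.5479-.015*.148,.1025+.015*.989,.107]).round(1))
i=d["img"].astype(int);sat=i.max(2)-i.min(2)
for r in range(176,230,2):
    print(r,''.join('#' if sat[r,c]<35 and i[r,c].max()>150 else '+' if sat[r,c]<35 and i[r,c].max()>70 else 'o' if sat[r,c]<35 else '.' for c in range(215,306,2)))
s=get_image("scene")
cv2.imwrite("pics/s7.png",cv2.resize(s["img"][95:195,230:330],(560,560),interpolation=cv2.INTER_CUBIC)[:,:,::-1])
E
```

```text
[-0.0017 -0.0018 -0.004 ] [-0.e+00  1.e-04 -1.e+00]
far [260.  196.3] [260.  198.2] l [228.5 226.4] studaxis [257.2 209. ] holefar [257.1 189.5]
176 ..............................................
178 ..............................................
180 ..............................................
182 ..............................................
184 ..............................................
186 ..............................................
188 .....................+........................
190 ..................+++++++o....................
192 ................++++++++++oo..................
194 ..............++++++oo++++ooo.................
196 ..............++o+++++++o+oooo................
198 .............+++++o++++++oooooo...............
200 ............+++++++++++++++oooo...............
202 ............+++++++++++++++++oo...............
204 ............+++++++++++++++++++...............
206 ............+++++++++oo++++++++++.............
208 ...........+++++ooooooooooo++++++.............
210 ..........+++++oooooooooooo+++++++............
212 .........++++oooooooo+ooo+o+o++++++...........
214 ........++++ooooooooo+o++o+o++oo+++...........
216 ........+++oooooo+++++o+++++++++++++..........
218 ........++oooooo+o+++++++++++++o+++++.........
220 .......+++ooooo++++++++++++++++++o+++.........
222 .......++oooo++++++++++++++++++++o+++.........
224 ......++oooo++++++++++++++++++++++o++.........
226 ......++ooo+++++++++++++++++++++++o++.........
228 ......++oo++++++++++++++++++++++++o+++........
```

Request:
{"op": "shift_gripper", "data": {
  "rows": [0.0006, -0.0013, 0, 0, 0, 0, 0.006, 0, 0, 0, 0.006, 0, 0, 0, 0, 0, 0, 0, 0, 0],
  "grip_n": 110
}}

```text
clock: 12.72
position: [0.5474, 0.105, 0.1832]
ee_rot: [-0.0, 0.653, 0.757, -0.0]
contact_force: [0.7, -0.1, -0.0]
width: 0.0188
gripper_force: 107.6
```

Request:
{"op": "shift_gripper", "data": {
  "rows": [0, 0, 0.004, 0, 0, 0, 0.003, 0, 0, 0, 0, 0]
}}

```text
clock: 12.97
position: [0.5476, 0.105, 0.1761]
ee_rot: [-0.0, 0.653, 0.757, -0.0]
contact_force: [-0.5, -0.5, 0.4]
width: 0.0186
gripper_force: 107.7
```

```bash
python3 - <<'E'
from h import *
T=tool();print((T[:3,:3].T@(np.array([.5479,.1025,.175])-T[:3,3])).round(4),telemetry.get_state()["moment"])
E
```

```text
[-0.0025 -0.0001  0.0011] [-0.03502052 -0.02199029 -0.03449037]
```

Request:
{"op": "shift_gripper", "data": {
  "rows": [0, 0, 0.002, 0, 0, 0, 0.001, 0, 0, 0, 0, 0]
}}

```text
clock: 13.22
position: [0.5486, 0.105, 0.1746]
ee_rot: [0.001, 0.653, 0.757, 0.001]
contact_force: [-0.0, -0.1, 3.9]
width: 0.0184
gripper_force: 108.2
```

Request:
{"op": "shift_gripper", "data": {
  "rows": [0, 0, 0.002, 0, 0, 0, 0.001, 0, 0, 0, 0, 0]
}}

```text
clock: 13.47
position: [0.5479, 0.1048, 0.1707]
ee_rot: [0.0, 0.653, 0.757, -0.0]
contact_force: [0.6, -1.3, 1.0]
width: 0.0186
gripper_force: 108.1
```

Request:
{"op": "shift_gripper", "data": {
  "rows": [0, 0, 0.002, 0, 0, 0, 0.001, 0, 0, 0, 0, 0]
}}

```text
clock: 13.72
position: [0.5474, 0.1049, 0.1669]
ee_rot: [-0.0, 0.653, 0.757, -0.001]
contact_force: [0.1, -0.9, -3.1]
width: 0.0189
gripper_force: 107.9
```

Request:
{"op": "shift_gripper", "data": {
  "rows": [0, 0, 0.002, 0, 0, 0, 0.002, 0, 0, 0, 0, 0]
}}

```text
clock: 13.97
position: [0.5474, 0.1052, 0.1631]
ee_rot: [-0.001, 0.653, 0.757, -0.0]
contact_force: [0.7, 0.2, -0.7]
width: 0.0186
gripper_force: 108.1
```

Request:
{"op": "shift_gripper", "data": {
  "rows": [0, 0, 0.002, 0, 0, 0, 0.001, 0, 0, 0, 0, 0]
}}

```text
clock: 14.22
position: [0.5477, 0.1052, 0.1611]
ee_rot: [-0.0, 0.653, 0.757, 0.0]
contact_force: [-1.3, -0.3, 3.6]
width: 0.0186
gripper_force: 108.3
```

Request:
{"op": "shift_gripper", "data": {
  "rows": [0, 0, 0.001, 0, 0, 0, 0.001, 0, 0, 0, 0, 0]
}}

```text
clock: 14.47
position: [0.5479, 0.1051, 0.1593]
ee_rot: [0.0, 0.653, 0.757, 0.0]
contact_force: [-1.0, -0.4, 6.1]
width: 0.0186
gripper_force: 108.4
```

Request:
{"op": "shift_gripper", "data": {
  "rows": [0, 0, 0.001, 0, 0, 0, 0.001, 0, 0, 0, 0, 0]
}}

```text
clock: 14.72
position: [0.5483, 0.1051, 0.1579]
ee_rot: [0.001, 0.653, 0.757, 0.001]
contact_force: [-1.8, -0.1, 8.9]
width: 0.0188
gripper_force: 108.6
```

Request:
{"op": "shift_gripper", "data": {
  "rows": [0, 0, 0.001, 0, 0, 0, 0.001, 0, 0, 0, 0, 0, 0, 0, 0, 0]
}}

```text
clock: 15.05
position: [0.5488, 0.1051, 0.1576]
ee_rot: [0.001, 0.653, 0.757, 0.001]
contact_force: [-1.7, -0.7, 16.0]
width: 0.019
gripper_force: 110.2
```

Request:
{"op": "shift_gripper", "data": {
  "rows": [0, 0, 0.002, 0, 0, 0, 0, 0, 0, 0, 0, 0, 0, 0, 0, 0]
}}

```text
clock: 15.38
position: [0.5489, 0.1052, 0.1574]
ee_rot: [0.002, 0.653, 0.757, 0.002]
contact_force: [-4.6, -0.2, 25.5]
width: 0.0186
gripper_force: 111.5
```

```bash
python3 - <<'E'
from h import *
s=get_image("scene");t=get_image("top")
a=cv2.resize(s["img"][60:360,90:390],(560,560),interpolation=cv2.INTER_CUBIC)
b=cv2.resize(s["img"][120:190,230:260+28],(232,280),interpolation=cv2.INTER_CUBIC)
a[280:,:232]=b
cv2.imwrite("pics/fin.png",a[:,:,::-1])
E
```

```text
(no output)
```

View pics/fin.png

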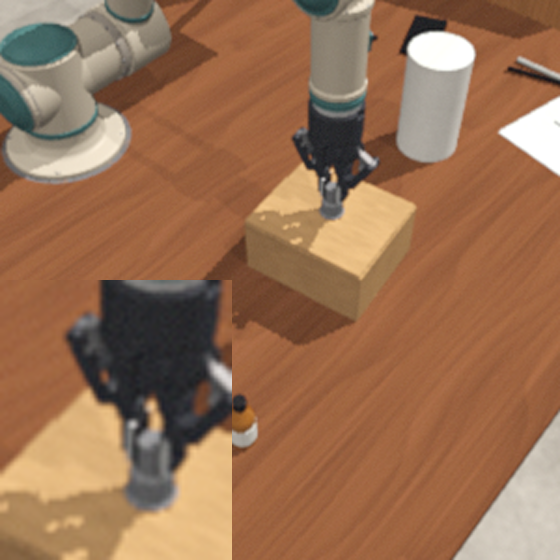

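The cap sits flush on the closed flaps at (331,205), still gripped and pressed with 25 N. The bottle and roll have not moved.

```bash
python3 -c "
from rig import manip, ticket, telemetry, get_image
s=telemetry.get_state();print(s['position'],s['contact_force'],ticket.sign_off())"
```

```text
the job is handed in; nothing more can be done
[0.54896325 0.10515973 0.157413  ] [-5.53782604  0.26273158 25.3276745 ] None
```

I closed the inner flap and then the outer flap, with the stud up through both, and pressed the cap on to its stop (fully home going by height and force). I handed the job in at about 15.5 s, with the gripper still pressing the cap down at about 25 N; the click itself was too quick to show in the force readings, and no verdict came back.

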